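# Line up a tube rack on the bench shaker and close the clamp bar on it

## Task

Make the loaded tube rack ready for shaking, using only pushes: slide it over the shaker's platform so that its long back side lies flat against the fixed back bar and its right-hand end touches the end stop, and slide the front clamp bar back until it bears against the rack. Do not lift or tip the rack, leave the other things on the table where they are, and take the hand away when done.

Things in the scene. Friction and masses are not known exactly. Their poses are not given: they have to be found in the camera images.
- shaker: Low white bench shaker, fixed and not running. Origin under the middle of its housing, on the table; x from its front (knobs, towards the robot) to its back, y to its left, z up. Bare smooth aluminium platform, 250 x 424 mm, 76 mm above the table. A steel rod runs along x at each side, y = +-198 mm, 24 mm above the platform; posts and black carriages on the rods stand up to 37 mm above it.
- back_bar_face (a point): Middle of the front face of the fixed back bar: shaker x = +96 mm, y = 0, 24 mm above the platform. The bar is a black rubber-covered tube 18 mm thick, 356 mm long along the shaker's y
- end_stop: Fixed stop clamped on the right-hand (-y) part of the back bar, at a different place each time: aluminium block and an upright steel plate that reaches 80 mm forward, 6 to 40 mm above the platform, with a black rubber face to the left (+y). Origin: on the platform surface, in the plane of that face, below the back bar's axis; axes as the shaker's. The face spans x = -78 to -18 mm.
- rack: Loose steel tube rack on the platform, 98 (x) x 248 (y) x 70 mm, 0.45 to 0.75 kg, slides at 2 to 6 N; pushed mid-front it can jam askew on the bar, so push the end that lags. Origin: centre of its underside; x to its long back side, y to its left end; starts up to 8 degrees askew to the shaker. Ends: flat plates. Front: edges of level plates 9, 41, 69 mm up. Seven vials fixed in its back two rows, 115 mm high, none within 75 mm of the left end.
- rack_back_left (a point): Point on the rack: left end of its long back side (rack frame x = +49, y = +124, z = 24 mm).
- rack_back_right (a point): Point on the rack: right end of its long back side (rack frame x = +49, y = -124, z = 24 mm).
- rack_end_right (a point): Point on the rack: middle of the flat right-hand end plate (rack frame x = 0, y = -124, z = 24 mm).
- rack_end_left (a point): Point on the rack: middle of the flat left-hand end plate (rack frame x = 0, y = +124, z = 55 mm), a good place to push it to the right.
- clamp_bar (a joint): How far the clamp bar has been slid back from its foremost place, in m (0 to 0.115; starts between 0 and 0.02). Its rear face lies at shaker x = -96 mm + this value, so it meets a rack that lies against the back bar at about 0.094. It slides only along the shaker's x; it takes about 4 to 5 N to move and stays where it is left.
- clamp_bar_mid (a point): Middle of the clamp bar's axis, 24 mm above the platform; the bar is a black rubber-covered tube 18 mm thick and 356 mm long along the shaker's y. Nothing stands in front of it above the platform.
- bottle_a: Bystander: brown reagent bottle with a blue cap, 70 mm wide, 138 mm high, in front to the right. Origin at the centre of its foot.
- bottle_b: Bystander: a second brown reagent bottle of the same size beside it. Origin at the centre of its foot.
- small_beaker: Bystander: clear beaker, 52 mm wide, 70 mm high, on the table well to the left of the shaker. Origin at the centre of its foot.
- dish: Bystander: flat covered dish, 62 mm wide, 14 mm high, in front of the shaker. Origin at the centre of its foot.
- marker: Bystander: marker pen lying in front of the shaker, 121 mm long along its own y, 14 mm high. Origin under its middle.
- bench_timer: Bystander: square white timer lying on the table further to the left, 64 mm wide, 19 mm high. Origin under its middle.

How it is judged:
At the end, for the whole second after the job is handed in: Both ends of the rack's back side are within 3.5 mm of the back bar, its right end is within 3.5 mm of the end stop, the clamp bar is within 3.5 mm of where it meets the rack, and the rack stands flat and still on the platform (x of each of rack_back_left, rack_back_right in the frame of shaker above 0.0925 m and y of rack_end_right in the frame of end_stop between -0.004 and 0.0035 m and z of rack in the frame of shaker below 0.079 m and angle between rack's own z axis and vertical below 0.03 rad and value of joint clamp_bar above 0.0905 m and linear speed of rack below 0.01 m/s); the robot touches nothing.
It fails at once if the rack is lifted or tipped (z of rack in the frame of shaker above 0.088 m or angle between rack's own z axis and vertical above 0.15 rad).
It fails at once if a bystander is moved by more than 2 cm (distance of any of bottle_a, bottle_b, small_beaker, dish, marker, bench_timer from where it was at the start of the episode above 0.02 m).
It also fails if it takes over 64 s, if anything falls off the work surface, if the arm or the gripper's body presses on something with over 40 N, if the wrist force passes 120 N, or if a joint passes its speed limit or range.

## Robot

A 6-joint arm with a two-finger parallel gripper is mounted at the origin on a cart in front of the work surface, level with it; the furniture and walls round the work are solid. World frame = base frame: x ahead of the robot, y to its left, z up, the work surface at z = 0. Lengths are in m, angles in rad, forces in N, time in s.
With the tool pointing down it reaches from about 0.35 to 0.975 m from the base axis. Payload 4.9 kg.
Tool frame: the origin (TCP) lies between the finger pads; the fingertips stand 14 mm ahead of it and the grasp point (between the pads) lies 5 mm behind it (manip.finger_overhang is the distance from the TCP to the fingertips, in m); z points along the fingers, y is the line along which they close (so a half turn about z gives the same grasp; the last joint's range is limited). The gripper opens to 85 mm and grips with 20 to 120 N. Pads are 22 mm wide; open, the fingers measure 114 mm over their backs; the gripper's body (76 mm by 85 mm) begins 54 mm behind the grasp point. The pads swing forward as they close: fully open they stand 13 mm farther back than shut.
Start: joints at [-1.231, 0.053, 1.613, -0, 1.476, -0.119], TCP at [0.277, -0.56, 0.245] pointing down, gripper open.
Joint ranges: [-3.01, 3.01], [-1.01, 2.22], [0.06, 2.58], [-1.02, 4.17], [0.09, 2.62], [-3.14, 3.14]. Speed limits (rad/s): [2.57, 2.57, 3.14, 3.14, 3.14, 3.14].

## Interface

Orientations are given as a unit quaternion [w, x, y, z].
In Python, from plant import manip, grab_frame gives the robot as it stands.
- The arm moves only by the tool servo_tool, never from a script. Its argument "deltas" is a list that holds one entry, the list of rows, each a list of 5 numbers: the opening in per cent of the stroke, from 0 (shut) to 100 (fully open), then the shift along the world's x, y, z in m, then the turn about the world's z in degrees. A call has exactly 8 rows; each row shifts and turns the commanded pose from where the row before left it; what a row does not reach is not made up. A row lasts 1/10 s, in which the tool goes at most 50 mm and 8.59 degrees, less where a joint would pass 70% of its speed; a pose out of reach is approached as far as the arm can. A call is refused whole if a number of a shift passes 0.05 or a number of a turn 8.59, either way. A call with a gripper value outside its range is refused whole. The fingers move at their own pace and stop on an object; the grip force is fixed at half the most. Time passes only in rows, so rows that do not move let the fingers close, or fill a call up. It gives the time, the measured TCP pose, the force, the opening and the grip force at its end, in the units of the state.
- manip.state(): the state, without advancing time (a new reading comes with each control period).
- grab_frame(name): name is "side" or "top" or "wrist"; returns a dict with "pixels" (420x560x3 uint8, red, green, blue), "z_map" (420x560 float32, m along the optical axis (not along the pixel's ray), 0 where there is no reading), "fx", "fy", "cx", "cy" (pixels), "dist" ([k1, k2, p1, p2, k3] as OpenCV has them; the pictures are not rectified), "rvec" (rotation vector, rad) and "tvec" (3), from world to camera coordinates, as OpenCV has them; the wrist camera has in their place "T_tool_cam" (4x4, takes a point from camera to tool coordinates, whose origin is the TCP and whose axes are the flange's). Camera axes: x right, y down, z forward; pixel columns grow to the right and rows downward; lengths in m; the calibration is good to about 2 mm. A picture is of the moment at which its call begins: read the wrist's pose just before it.
- manip.job_done(): hands the job in; it is judged then, once.
The state is a dict: "time": time; "joint_pos": joint angles; "joint_vel": joint speeds; "joint_efforts": joint torques, N m; "tool_pos": TCP position; "tool_rot": TCP orientation; "contact_force": force on the tool from outside, world axes, zero at the start; "ft_torque": the same for the moment, N m; "gripper_width": opening from 0.0 (shut) to 1.0 (fully open); "grasp_force": force on a finger pad.
Only numpy, scipy, OpenCV 4.12 (cv2) and the standard library are available. Lean on these libraries where they do the work, as an engineer would, in place of code of your own. Each camera call takes 0.05 s, during which the arm holds its last target. There are 200 camera calls.

## Working session

There is one attempt and no reset: what is moved stays moved. The work goes in short steps, Python scripts to look and compute and a tool call to move; the robot and the scene stay as the last step left them, time stands still between calls to the robot, and variables do not carry over. Pictures are saved under pics/ and viewed, at most 10 in all, crops included, and the job is handed in when it is done.

Besides the shell and the picture viewer there is one more tool, called after "Emit:" by a JSON object that holds its "op" and its "data". servo_tool: Moves the arm, as the interface text tells. Its arguments: {"type":"object","properties":{"deltas":{"type":"array"}},"required":["deltas"]}

```bash
mkdir -p pics; ls; cat > h.py <<'E'
import numpy as np, cv2
from plant import manip, grab_frame
def cloud(f, st=None):
    z=f["z_map"]; h,w=z.shape
    K=np.array([[f["fx"],0,f["cx"]],[0,f["fy"],f["cy"]],[0,0,1.]])
    u,v=np.meshgrid(np.arange(w),np.arange(h))
    p=cv2.undistortPoints(np.stack([u,v],-1).reshape(-1,1,2).astype(float),K,np.array(f["dist"],float)).reshape(h,w,2)
    P=np.dstack([p[...,0]*z,p[...,1]*z,z])
    if "rvec" in f:
        R=cv2.Rodrigues(np.array(f["rvec"],float))[0]; P=(P-np.array(f["tvec"]).ravel())@R
    P[z<=0]=np.nan
    return P
def save(f,n): cv2.imwrite("pics/"+n,cv2.cvtColor(f["pixels"],cv2.COLOR_RGB2BGR))
E
python3 - <<'E'
from h import *
for n in("top","side"):
    f=grab_frame(n); save(f,n+"0.png"); P=cloud(f); np.savez(n+"0.npz",P=P,px=f["pixels"])
    C=-cv2.Rodrigues(np.array(f["rvec"],float))[0].T@np.array(f["tvec"]).ravel(); print(n,C)
print(manip.state())
E
```

```text
pics
top [0.29877699 0.00749454 1.38526685]
side [ 0.33491813 -1.09962556  0.66745373]
{'time': 0.1, 'joint_pos': array([-1.23102110e+00,  5.32912525e-02,  1.61416006e+00,  5.08751236e-05,
        1.47601471e+00, -1.18984830e-01]), 'joint_vel': array([ 7.68432304e-05, -2.20803399e-03, -2.60739636e-03,  6.41588068e-04,
        1.44009706e-03, -7.70157775e-04]), 'joint_efforts': array([ 2.13978064e-04, -3.94903314e+01, -3.71364391e+01, -5.87067393e-05,
        3.89826688e-03, -8.21132687e-06]), 'tool_pos': array([ 0.27661227, -0.55985205,  0.24418368]), 'tool_rot': array([-9.33768367e-04,  9.73807673e-01,  2.27371366e-01, -7.80281532e-05]), 'contact_force': array([0.78669913, 0.1212322 , 0.12923486]), 'ft_torque': array([-0.02104335,  0.01044707, -0.01424091]), 'grasp_force': 0.0, 'gripper_width': 0.9987545654226067}
```

View pics/top0.png

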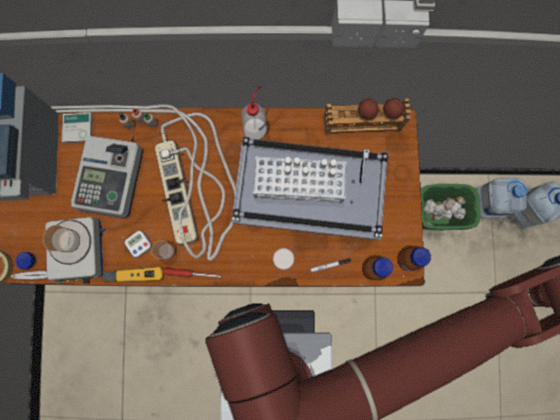

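View pics/side0.png

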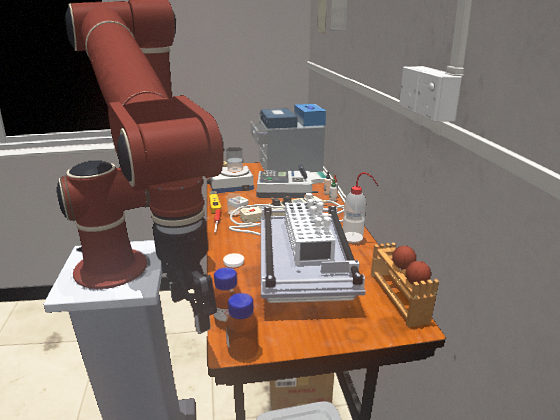

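The top view shows the shaker around (310,187) px, turned a few degrees. The rack is at (300,178), the end stop plate at (364,165), the back bar along row ~150 and the clamp bar along row ~225. Next I'll measure these with the depth data.

```bash
python3 - <<'E'
import numpy as np, cv2
d=np.load("top0.npz");P=d["P"];px=d["px"].astype(int)
v,u=np.mgrid[:420,:560]; reg=(u>225)&(u<395)&(v>130)&(v<245)
z=P[...,2]; g=px.mean(2)
print(np.nanpercentile(z[reg],[5,25,50,75,95]), np.hypot(*(P[187,311,:2]-P[187,310,:2])))
m=reg&(z>0.09)&(z<0.125)&(g<70)
n,l,s,c=cv2.connectedComponentsWithStats(m.astype(np.uint8))
for i in range(1,n):
    if s[i,4]>25:
        Q=P[l==i]; r=cv2.minAreaRect(Q[:,:2].astype(np.float32)*1000)
        print("dark",s[i],Q.mean(0).round(4),r)
m=reg&(z>0.135)&(z<0.155)&(g>60)
Q=P[m]; print("rack",m.sum(),Q.mean(0),cv2.minAreaRect(Q[:,:2].astype(np.float32)*1000))
m=reg&(z>0.065)&(z<0.085);Q=P[m];print("plat",m.sum(),Q.mean(0),cv2.minAreaRect(Q[:,:2].astype(np.float32)*1000))
img=cv2.resize(px[130:245,225:395].astype(np.uint8)[...,::-1],None,fx=4.7,fy=4.7,interpolation=cv2.INTER_CUBIC);cv2.imwrite("pics/c1.png",img[:600,:800])
E
```

```text
[-0.00276908  0.00243926  0.07618484  0.10583183  0.14850663] 0.002904033324293553
dark [242 137   7  10  35] [0.6881 0.0866 0.109 ] ((689.9981689453125, 88.19490051269531), (17.180564880371094, 23.753463745117188), 88.9016342163086)
dark [253 140 110  18 667] [ 0.6692 -0.0901  0.107 ] ((669.9121704101562, -89.29698181152344), (311.11492919921875, 19.903139114379883), 83.62113189697266)
dark [369 153   8   7  47] [ 0.6491 -0.2728  0.108 ] ((649.1486206054688, -273.02239990234375), (20.926801681518555, 16.321687698364258), 89.3136978149414)
dark [381 157   7   5  26] [ 0.6385 -0.3052  0.1092] ((638.6466064453125, -306.3997802734375), (18.25966453552246, 11.841402053833008), 86.91757202148438)
dark [360 160   3  23  28] [ 0.6045 -0.2383  0.1046] ((604.6825561523438, -238.24728393554688), (2.4046452045440674, 59.9196891784668), 84.88140869140625)
dark [244 212 128  20 678] [ 0.4603 -0.0864  0.1078] ((460.9165344238281, -85.97319030761719), (350.9247131347656, 15.049192428588867), 83.43012237548828)
dark [375 225   8   9  32] [ 0.4406 -0.2816  0.1103] ((439.5006103515625, -282.2030944824219), (18.348182678222656, 21.39345359802246), 80.8589859008789)
rack 2249 [ 0.57241102 -0.06158764  0.14665241] ((575.5565185546875, -63.48054504394531), (248.98721313476562, 103.06757354736328), 86.7646484375)
plat 6659 [ 0.54521229 -0.10892567  0.07644811] ((576.4263916015625, -99.04598999023438), (427.0788269042969, 274.6339416503906), 83.40151977539062)
```

View pics/c1.png

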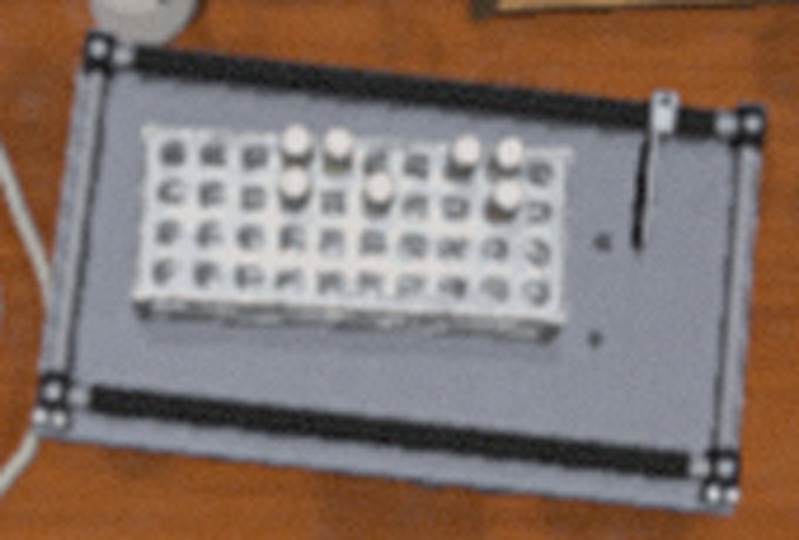

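The shaker is yawed about -6.5° with its origin near (0.565,-0.098), and the rack is turned about +3.3° relative to it. The rack needs roughly 40 mm back and 46 mm to the right. The plan:
1. Push the rack most of the way with the rail-guided clamp bar, which squares it.
2. Push its left end until it meets the stop.
3. Finish the clamp.

Emit:
{"op": "servo_tool", "data": {"deltas": [[[0, 0.008, 0.03, 0, -2.05], [0, 0.008, 0.03, 0, -2.05], [0, 0.008, 0.03, 0, -2.05], [0, 0.008, 0.03, 0, -2.05], [0, 0.008, 0.03, 0, -2.05], [0, 0.008, 0.03, 0, -2.05], [0, 0.008, 0.03, 0, -2.05], [0, 0.008, 0.03, 0, -2.05]]]}}

```text
time: 0.9
tool_pos: [0.3407, -0.3189, 0.2447]
tool_rot: [-0.0, 0.996, 0.085, -0.0]
contact_force: [0.2, 0.5, 0.1]
gripper_width: 0.0
grasp_force: 0.0
```

Emit:
{"op": "servo_tool", "data": {"deltas": [[[0, 0.008, 0.03, 0, -2.05], [0, 0.008, 0.03, 0, -2.05], [0, 0.008, 0.03, 0, -2.05], [0, 0.008, 0.03, 0, -2.05], [0, 0.008, 0.03, 0, -2.05], [0, 0.008, 0.03, 0, -2.05], [0, 0.008, 0.03, 0, -2.05], [0, 0.008, 0.03, 0, -2.05]]]}}

```text
time: 1.7
tool_pos: [0.4047, -0.079, 0.2449]
tool_rot: [-0.0, 0.998, -0.058, -0.0]
contact_force: [0.3, 0.7, -0.2]
gripper_width: -0.001
grasp_force: 0.0
```

Emit:
{"op": "servo_tool", "data": {"deltas": [[[0, 0, 0, -0.0174, 0], [0, 0, 0, -0.0174, 0], [0, 0, 0, -0.0174, 0], [0, 0, 0, -0.0174, 0], [0, 0, 0, -0.0174, 0], [0, 0, 0, -0.0174, 0], [0, 0, 0, -0.0174, 0], [0, 0, 0, -0.0174, 0]]]}}

```text
time: 2.5
tool_pos: [0.4044, -0.0802, 0.105]
tool_rot: [-0.0, 0.998, -0.057, -0.0]
contact_force: [0.0, -0.1, 0.4]
gripper_width: -0.001
grasp_force: 0.0
```

```bash
python3 - <<'E'
from h import *
f=grab_frame("wrist"); save(f,"w1.png"); print(f["T_tool_cam"].round(3))
f=grab_frame("side"); 
cv2.imwrite("pics/s1.png",cv2.resize(f["pixels"][150:330,150:400,::-1],None,fx=3.2,fy=3.2))
E
```

```text
[[-0.001 -0.945 -0.327  0.083]
 [ 1.    -0.001 -0.     0.   ]
 [-0.    -0.327  0.945 -0.13 ]
 [ 0.     0.     0.     1.   ]]
```

View pics/s1.png

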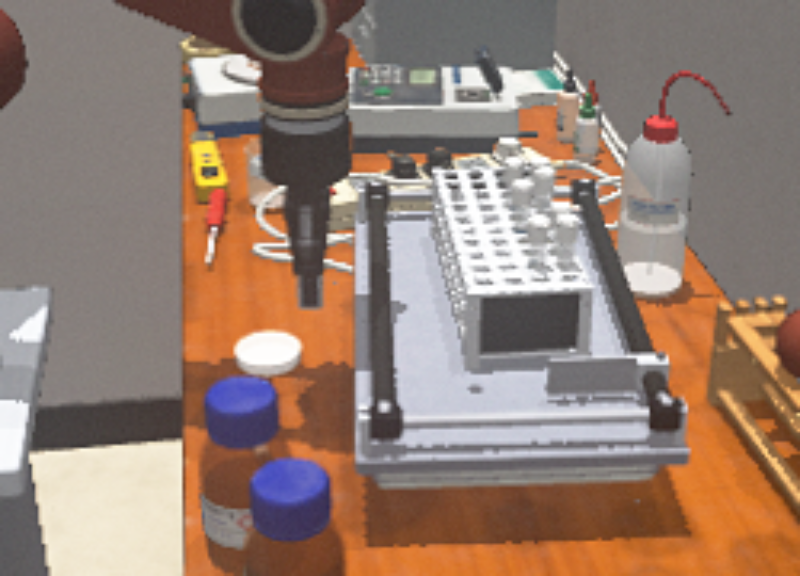

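Emit:
{"op": "servo_tool", "data": {"deltas": [[[0, 0.008, -0.0009, 0, 0], [0, 0.008, -0.0009, 0, 0], [0, 0.008, -0.0009, 0, 0], [0, 0.008, -0.0009, 0, 0], [0, 0.008, -0.0009, 0, 0], [0, 0.008, -0.0009, 0, 0], [0, 0.008, -0.0009, 0, 0], [0, 0.008, -0.0009, 0, 0]]]}}

```text
time: 3.4
tool_pos: [0.4692, -0.0876, 0.1061]
tool_rot: [0.0, 0.998, -0.057, -0.0]
contact_force: [-4.5, 0.9, 2.9]
gripper_width: 0.003
grasp_force: 2.2
```

```bash
cat > meas.py <<'E'
from h import *
ex=np.array([.9936,-.1132]);ey=np.array([.1132,.9936]);O=np.array([.5645,-.0981])
def meas(P,px):
    v,u=np.mgrid[:420,:560]; z=P[...,2]; g=px.astype(int).mean(2)
    S=np.dstack([(P[...,:2]-O)@ex,(P[...,:2]-O)@ey]); x,y=S[...,0],S[...,1]
    inn=(abs(x)<.14)&(abs(y)<.21)
    def rect(m,n):
        m=cv2.morphologyEx(m.astype(np.uint8),cv2.MORPH_OPEN,np.ones((2,2),np.uint8))
        k,l,s,_=cv2.connectedComponentsWithStats(m)
        if k<2: return print(n,"none")
        Q=S[l==1+s[1:,4].argmax()]
        print(n,len(Q),"x %.1f..%.1f y %.1f..%.1f"%tuple(1000*np.r_[np.nanpercentile(Q[:,0],[1,99]),np.nanpercentile(Q[:,1],[1,99])]),cv2.minAreaRect(Q.astype(np.float32)*1000))
    dark=inn&(z>.09)&(z<.125)&(g<70)
    rect(dark&(x>.09),"back"); rect(dark&(x<.06)&(abs(y)<.17),"clamp")
    rect(inn&(z>.135)&(z<.152)&(g>60),"rack")
    m=dark&(y<-.10)&(x<.085)&(x>.02); Q=S[m]; print("stop",m.sum(),np.median(Q[:,1])*1000 if m.sum() else 0)
if __name__=="__main__":
    f=grab_frame("top"); meas(cloud(f),f["pixels"])
E
python3 - <<'E'
from meas import *
d=np.load("top0.npz"); meas(d["P"],d["px"])
E
python3 meas.py
```

```text
back 662 x 95.4..109.3 y -136.5..169.7 ((102.41195678710938, 17.766204833984375), (310.4690246582031, 17.01687240600586), 89.64176940917969)
clamp 649 x -111.6..-99.8 y -170.7..162.2 ((-105.22108459472656, -5.7615509033203125), (343.2093811035156, 12.161656379699707), 89.76399230957031)
rack 2173 x -45.3..59.5 y -97.3..155.3 ((11.118827819824219, 27.870079040527344), (117.5106201171875, 256.39288330078125), 5.093541145324707)
stop 27 -134.73992528917313
back 662 x 95.1..109.3 y -135.9..169.4 ((101.79769897460938, 17.865478515625), (310.1925048828125, 17.31858253479004), 89.43562316894531)
clamp 204 x -128.9..-73.3 y 63.5..165.4 ((-102.64900207519531, 114.97356414794922), (103.75505828857422, 59.60227584838867), 89.1412353515625)
rack 1443 x -65.5..54.4 y -65.9..156.4 ((33.592769622802734, 49.00090789794922), (166.33203125, 186.69346618652344), 41.18931579589844)
stop 27 -134.7490347987412
```

Emit:
{"op": "servo_tool", "data": {"deltas": [[[0, 0.0065, -0.00074, 0, 0], [0, 0.0065, -0.00074, 0, 0], [0, 0.0065, -0.00074, 0, 0], [0, 0.0065, -0.00074, 0, 0], [0, 0.0065, -0.00074, 0, 0], [0, 0.0065, -0.00074, 0, 0], [0, 0.0065, -0.00074, 0, 0], [0, 0.004, -0.0005, 0, 0]]]}}

```text
time: 4.25
tool_pos: [0.5178, -0.0931, 0.1057]
tool_rot: [-0.0, 0.998, -0.057, -0.002]
contact_force: [-8.1, 0.4, 5.1]
gripper_width: -0.004
grasp_force: 4.1
```

```bash
python3 - <<'E'
from h import *
f=grab_frame("side"); 
cv2.imwrite("pics/s2.png",cv2.resize(f["pixels"][170:310,230:380,::-1],None,fx=4,fy=4))
E
```

```text
(no output)
```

View pics/s2.png

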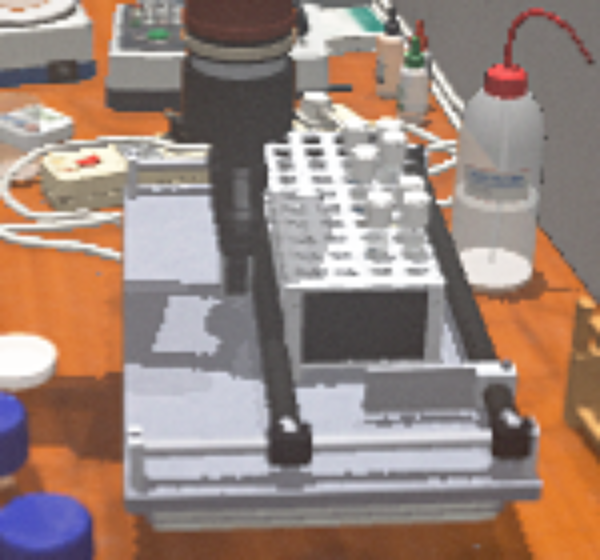

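Emit:
{"op": "servo_tool", "data": {"deltas": [[[0, 0.004, -0.0005, 0, 0], [0, 0.004, -0.0005, 0, 0], [0, 0, 0, 0, 0], [0, -0.02, 0.002, 0, 0], [0, -0.03, 0.003, 0, 0], [0, 0, 0, 0.03, 0], [0, 0, 0, 0.03, 0], [0, 0, 0, 0.04, 0]]]}}

```text
time: 5.1
tool_pos: [0.4761, -0.0889, 0.2057]
tool_rot: [-0.0, 0.998, -0.057, -0.0]
contact_force: [0.6, 0.1, -1.0]
gripper_width: -0.0
grasp_force: 0.0
```

Emit:
{"op": "servo_tool", "data": {"deltas": [[[0, 0, 0.04, 0.01, 0], [0, 0, 0.04, 0, 0], [0, 0, 0.04, 0, 0], [0, 0, 0.04, 0, 0], [0, 0, 0.04, 0, 0], [0, 0, 0.04, 0, 0], [0, 0, 0.03, 0, 0], [0, 0, 0, 0, 0]]]}}

```text
time: 5.9
tool_pos: [0.477, 0.1842, 0.2164]
tool_rot: [-0.001, 0.999, -0.055, 0.001]
contact_force: [-0.4, -0.8, -0.3]
gripper_width: -0.004
grasp_force: 0.0
```

```bash
python3 meas.py; python3 - <<'E'
from h import *
f=grab_frame("top"); save(f,"t2.png")
cv2.imwrite("pics/t2c.png",cv2.resize(f["pixels"][130:270,200:395,::-1],None,fx=4,fy=4,interpolation=cv2.INTER_CUBIC))
E
```

```text
back 108 x 94.4..110.0 y -136.5..-70.7 ((105.13815307617188, -104.22789764404297), (67.97493743896484, 17.158578872680664), 81.14978790283203)
clamp 676 x -29.5..-15.2 y -169.3..163.6 ((-21.728954315185547, -3.382415771484375), (339.32965087890625, 16.3432559967041), 89.69427490234375)
rack 2175 x -13.4..86.0 y -100.8..152.5 ((38.16572952270508, 24.76270294189453), (109.53575134277344, 253.1114501953125), 5.109026908874512)
stop 28 -134.888086744972
```

View pics/t2c.png

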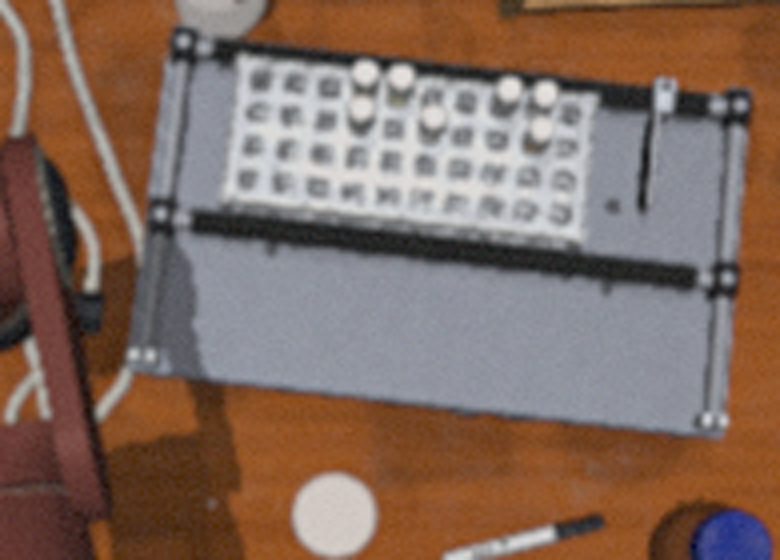

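The rack now lies square on the clamp bar. Its back is ~9 mm short of the back bar and its right end ~37 mm from the stop. I'll check clearance to the wash bottle before the push to the right.

```bash
python3 - <<'E'
import numpy as np
d=np.load("top0.npz");P=d["P"]
v,u=np.mgrid[:420,:560]
m=(u>235)&(u<272)&(v>80)&(v<140)&(P[...,2]>.03)
for a,b in((.03,.1),(.1,.15),(.15,.2),(.2,.3)):
    Q=P[m&(P[...,2]>a)&(P[...,2]<=b)]
    if len(Q):print(a,b,len(Q),Q.min(0).round(3),Q.max(0).round(3))
E
```

```text
0.03 0.1 496 [0.701 0.015 0.03 ] [0.844 0.122 0.1  ]
0.1 0.15 481 [0.693 0.015 0.1  ] [0.843 0.117 0.15 ]
0.15 0.2 487 [0.728 0.015 0.15 ] [0.843 0.113 0.2  ]
0.2 0.3 43 [0.757 0.044 0.202] [0.815 0.067 0.237]
```

Emit:
{"op": "servo_tool", "data": {"deltas": [[[0, 0.0294, -0.018, 0, 0], [0, 0.0294, -0.018, 0, 0], [0, 0.0294, -0.018, 0, 0], [0, 0.0294, -0.018, 0, 0], [0, 0.0294, -0.018, 0, 0], [0, 0, 0, -0.027, 0], [0, 0, 0, -0.027, 0], [0, 0, 0, -0.028, 0]]]}}

```text
time: 6.8
tool_pos: [0.6243, 0.0888, 0.1335]
tool_rot: [-0.0, 0.998, -0.058, 0.001]
contact_force: [-0.4, 0.5, -1.5]
gripper_width: 0.006
grasp_force: 0.0
```

Emit:
{"op": "servo_tool", "data": {"deltas": [[[0, -0.0007, -0.006, 0, 0], [0, -0.0007, -0.006, 0, 0], [0, -0.0007, -0.006, 0, 0], [0, -0.0006, -0.005, 0, 0], [0, -0.0006, -0.005, 0, 0], [0, -0.0006, -0.005, 0, 0], [0, -0.0006, -0.005, 0, 0], [0, -0.0006, -0.005, 0, 0]]]}}

```text
time: 7.6
tool_pos: [0.6199, 0.0489, 0.1367]
tool_rot: [-0.002, 0.998, -0.057, 0.003]
contact_force: [2.7, 5.7, 2.5]
gripper_width: -0.001
grasp_force: 3.0
```

Emit:
{"op": "servo_tool", "data": {"deltas": [[[0, -0.0005, -0.004, 0, 0], [0, -0.0005, -0.004, 0, 0], [0, -0.0004, -0.004, 0, 0], [0, -0.0003, -0.003, 0, 0], [0, -0.0003, -0.003, 0, 0], [0, -0.0002, -0.002, 0, 0], [0, -0.0002, -0.002, 0, 0], [0, -0.0002, -0.001, 0, 0]]]}}

```text
time: 8.4
tool_pos: [0.6173, 0.026, 0.1367]
tool_rot: [-0.002, 0.998, -0.057, 0.003]
contact_force: [1.7, 5.3, 2.4]
gripper_width: 0.002
grasp_force: 3.0
```

```bash
python3 meas.py
```

```text
back 57 x 91.0..109.8 y -73.3..-14.0 ((105.4665298461914, -42.96101760864258), (55.860443115234375, 32.483394622802734), 66.38724517822266)
clamp 477 x -29.6..-15.4 y -169.9..60.1 ((-22.795747756958008, -55.15191650390625), (235.57725524902344, 15.173982620239258), 89.08370208740234)
rack 1693 x -13.1..85.8 y -139.8..62.8 ((47.13393020629883, -43.410797119140625), (221.02674865722656, 98.81906127929688), 81.22736358642578)
stop 0 0
```

Emit:
{"op": "servo_tool", "data": {"deltas": [[[0, -0.0002, -0.0015, 0, 0], [0, -0.0002, -0.0015, 0, 0], [0, -0.0002, -0.0015, 0, 0], [0, 0, 0, 0, 0], [0, 0, 0, 0, 0], [0, 0, 0, 0, 0], [0, 0, 0, 0, 0], [0, 0, 0, 0, 0]]]}}

```text
time: 9.25
tool_pos: [0.6171, 0.0242, 0.1367]
tool_rot: [-0.004, 0.998, -0.056, 0.003]
contact_force: [4.6, 13.6, 2.8]
gripper_width: -0.001
grasp_force: 7.1
```

Emit:
{"op": "servo_tool", "data": {"deltas": [[[0, 0.001, 0.015, 0, 0], [0, 0.002, 0.02, 0, 0], [0, 0, 0, 0.03, 0], [0, 0, 0, 0.03, 0], [0, 0, 0, 0.035, 0], [0, -0.045, 0, 0, 0], [0, -0.045, 0, 0, 0], [0, -0.045, 0, 0, 0]]]}}

```text
time: 10.05
tool_pos: [0.4817, 0.0551, 0.2298]
tool_rot: [0.0, 0.998, -0.057, 0.0]
contact_force: [-0.7, -0.2, 1.0]
gripper_width: 0.0
grasp_force: 0.0
```

Emit:
{"op": "servo_tool", "data": {"deltas": [[[0, 0, -0.04, 0, 0], [0, 0, -0.04, 0, 0], [0, 0, -0.04, 0, 0], [0, 0, -0.043, 0, 0], [0, 0, 0, -0.03, 0], [0, 0, 0, -0.03, 0], [0, 0, 0, -0.035, 0], [0, 0, 0, -0.03, 0]]]}}

```text
time: 10.85
tool_pos: [0.4826, -0.108, 0.1031]
tool_rot: [0.0, 0.998, -0.057, -0.0]
contact_force: [0.8, 0.5, 0.4]
gripper_width: -0.002
grasp_force: 0.0
```

Emit:
{"op": "servo_tool", "data": {"deltas": [[[0, 0.008, -0.0009, 0, 0], [0, 0.008, -0.0009, 0, 0], [0, 0.008, -0.0009, 0, 0], [0, 0.008, -0.0009, 0, 0], [0, 0.004, -0.0005, 0, 0], [0, 0.004, -0.0005, 0, 0], [0, 0.003, -0.0003, 0, 0], [0, 0.002, -0.0002, 0, 0]]]}}

```text
time: 11.65
tool_pos: [0.5264, -0.1127, 0.1042]
tool_rot: [-0.0, 0.998, -0.057, -0.003]
contact_force: [-7.9, 0.7, 6.3]
gripper_width: 0.001
grasp_force: 4.5
```

Emit:
{"op": "servo_tool", "data": {"deltas": [[[0, 0.002, -0.0002, 0, 0], [0, 0.002, -0.0002, 0, 0], [0, 0.0015, -0.0002, 0, 0], [0, 0.0015, -0.0002, 0, 0], [0, 0, 0, 0, 0], [0, 0, 0, 0, 0], [0, 0, 0, 0, 0], [0, 0, 0, 0, 0]]]}}

```text
time: 12.45
tool_pos: [0.5334, -0.1135, 0.1043]
tool_rot: [-0.0, 0.998, -0.057, -0.002]
contact_force: [-7.3, 1.4, 6.1]
gripper_width: 0.002
grasp_force: 3.8
```

Emit:
{"op": "servo_tool", "data": {"deltas": [[[0, 0.0015, -0.0002, 0, 0], [0, 0.0015, -0.0002, 0, 0], [0, 0.0015, -0.0001, 0, 0], [0, 0, 0, 0, 0], [0, 0, 0, 0, 0], [0, 0, 0, 0, 0], [0, 0, 0, 0, 0], [0, 0, 0, 0, 0]]]}}

```text
time: 13.25
tool_pos: [0.5346, -0.1136, 0.1042]
tool_rot: [-0.0, 0.998, -0.057, -0.007]
contact_force: [-21.3, 1.5, 15.7]
gripper_width: -0.001
grasp_force: 10.7
```

Emit:
{"op": "servo_tool", "data": {"deltas": [[[0, -0.02, 0.002, 0, 0], [0, -0.04, 0.004, 0, 0], [0, 0, 0, 0.035, 0], [0, 0, 0, 0.035, 0], [0, 0, 0, 0.04, 0], [0, 0, 0.045, 0, 0], [0, 0, 0.045, 0, 0], [0, 0, 0.045, 0, 0]]]}}

```text
time: 14.05
tool_pos: [0.4796, 0.028, 0.215]
tool_rot: [-0.0, 0.998, -0.058, 0.001]
contact_force: [0.5, -0.1, 0.1]
gripper_width: -0.001
grasp_force: 0.0
```

Emit:
{"op": "servo_tool", "data": {"deltas": [[[0, 0, 0.045, 0, 0], [0, 0, 0.045, 0, 0], [0, 0, 0.045, 0, 0], [0, 0, 0.035, 0, 0], [0, 0, 0, 0, 0], [0, 0, 0, 0, 0], [0, 0, 0, 0, 0], [0, 0, 0, 0, 0]]]}}

```text
time: 14.85
tool_pos: [0.4797, 0.1958, 0.2141]
tool_rot: [0.0, 0.998, -0.058, 0.0]
contact_force: [-0.2, 0.2, 0.8]
gripper_width: 0.001
grasp_force: 0.0
```

```bash
python3 meas.py; python3 - <<'E'
from h import *
f=grab_frame("top"); a=cv2.resize(f["pixels"][130:230,230:390,::-1],None,fx=5,fy=5,interpolation=cv2.INTER_CUBIC)
cv2.imwrite("pics/t3c.png",a)
f=grab_frame("side"); cv2.imwrite("pics/s3c.png",cv2.resize(f["pixels"][190:310,250:380,::-1],None,fx=5,fy=5,interpolation=cv2.INTER_CUBIC)[:600])
E
```

```text
back 121 x 88.1..109.1 y 115.0..172.6 ((101.62378692626953, 142.6136016845703), (58.88156509399414, 18.908649444580078), 81.4317626953125)
clamp 677 x -19.7..-5.8 y -171.1..162.2 ((-12.53292465209961, -4.7109832763671875), (340.5306701660156, 15.029518127441406), 89.81133270263672)
rack 2112 x -3.6..94.9 y -139.9..109.4 ((53.760005950927734, -20.035232543945312), (266.2565612792969, 97.68757629394531), 84.79493713378906)
stop 0 0
```

View pics/t3c.png

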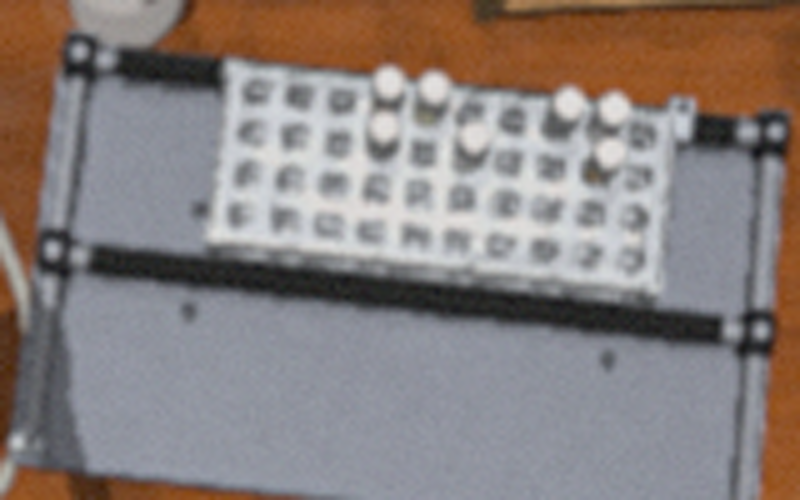

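View pics/s3c.png

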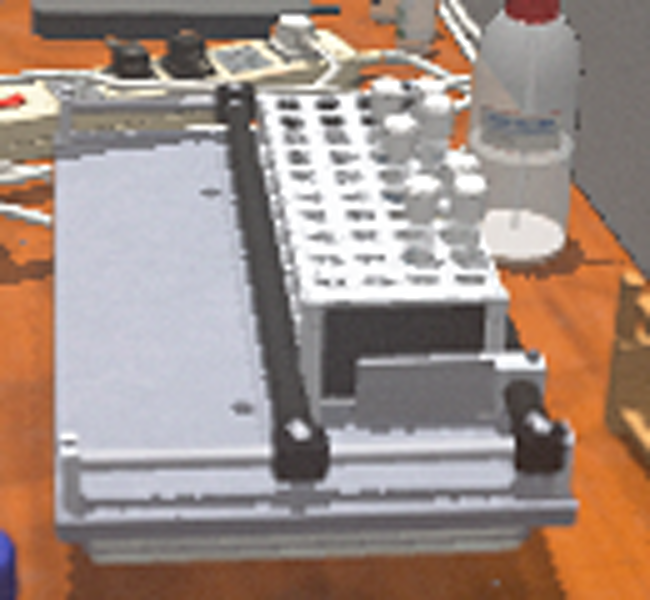

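The views show the rack flat between both bars and its right end at the stop plate. To be sure of the stop contact, I'll give the left end one more gentle push and compare the contact position with the earlier one.

Emit:
{"op": "servo_tool", "data": {"deltas": [[[0, 0.0294, -0.028, 0, 0], [0, 0.0294, -0.028, 0, 0], [0, 0.0294, -0.028, 0, 0], [0, 0.0294, -0.028, 0, 0], [0, 0.0294, -0.028, 0, 0], [0, 0, 0, -0.027, 0], [0, 0, 0, -0.027, 0], [0, 0, 0, -0.027, 0]]]}}

```text
time: 15.8
tool_pos: [0.6269, 0.0557, 0.1323]
tool_rot: [-0.0, 0.998, -0.058, 0.0]
contact_force: [-0.3, -0.3, 0.1]
gripper_width: 0.001
grasp_force: 0.0
```

Emit:
{"op": "servo_tool", "data": {"deltas": [[[0, -0.0007, -0.006, 0, 0], [0, -0.0007, -0.006, 0, 0], [0, -0.0006, -0.005, 0, 0], [0, -0.0005, -0.005, 0, 0], [0, -0.0003, -0.003, 0, 0], [0, -0.0003, -0.003, 0, 0], [0, 0, 0, 0, 0], [0, 0, 0, 0, 0]]]}}

```text
time: 16.6
tool_pos: [0.6234, 0.0289, 0.1332]
tool_rot: [-0.0, 0.998, -0.057, 0.0]
contact_force: [-0.0, 0.3, 0.5]
gripper_width: -0.001
grasp_force: 0.0
```

Emit:
{"op": "servo_tool", "data": {"deltas": [[[0, -0.0002, -0.002, 0, 0], [0, -0.0002, -0.002, 0, 0], [0, -0.0002, -0.002, 0, 0], [0, -0.0002, -0.0015, 0, 0], [0, -0.0001, -0.0015, 0, 0], [0, 0, 0, 0, 0], [0, 0, 0, 0, 0], [0, 0, 0, 0, 0]]]}}

```text
time: 17.4
tool_pos: [0.6227, 0.0237, 0.1331]
tool_rot: [-0.004, 0.998, -0.056, 0.0]
contact_force: [1.0, 12.0, -0.1]
gripper_width: 0.002
grasp_force: 6.3
```

It met resistance at the same position as before (0.1276 vs 0.1275), so the rack is against the stop. I'll retreat now.

Emit:
{"op": "servo_tool", "data": {"deltas": [[[0, 0.001, 0.015, 0, 0], [0, 0.002, 0.02, 0, 0], [0, 0, 0, 0.03, 0], [0, 0, 0, 0.03, 0], [0, 0, 0, 0.04, 0], [0, -0.045, 0.03, 0, 0], [0, -0.045, 0.04, 0, 0], [0, -0.045, 0.04, 0, 0]]]}}

```text
time: 18.2
tool_pos: [0.5081, 0.1497, 0.2335]
tool_rot: [0.0, 0.998, -0.058, 0.0]
contact_force: [-0.3, 0.7, -0.2]
gripper_width: -0.001
grasp_force: 0.0
```

```bash
python3 meas.py; python3 -c "
from plant import manip
print(manip.state()['tool_pos'],manip.job_done())"
```

```text
back 123 x 88.0..109.6 y 114.9..172.7 ((102.10591888427734, 142.7918701171875), (59.27880859375, 19.816951751708984), 81.55663299560547)
clamp 678 x -20.0..-5.5 y -171.0..162.8 ((-12.168206214904785, -4.7106170654296875), (340.88446044921875, 16.268735885620117), 89.9426498413086)
rack 2132 x -3.7..94.8 y -140.6..109.3 ((26.234596252441406, -22.639480590820312), (101.81000518798828, 262.15020751953125), 10.969086647033691)
stop 0 0
the job is handed in; nothing more can be done
[0.50298275 0.15399429 0.23259723] None
```

I handed the job in at about 18 s. By force and camera readings, the rack lies flat against the back bar, its right end touches the end stop, the clamp bar bears on it and the hand is clear; the judge gave no verdict back.

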